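Set and lock the thickness gauge, then check a stand blank and sort it

TASK

Turn the black knob on top of the thickness gauge clockwise until its pointer stands on the long mark with the clip tab, then swing the lever of the lock ring below the knob clockwise as far as it goes, so that the setting is locked. Take the wooden blank that lies in front of the drawer chest and try its end flat over the gauge's steel anvil under the foot, without forcing it: if it slides in under the foot past the foot's far edge, lay it flat in the low wooden tray; if the foot stops it, lay it flat in the cardboard box. Leave the second blank, far back on the left, and the other things where they are.

Things in the scene. Friction and masses are not known exactly. Their poses are not given: they have to be found in the camera images.
- gauge: fixed bench thickness gauge: grey C-frame, base 170 x 100 mm, 146 mm high. Origin on the table under the vertical spindle axis; the throat opens to its -x (robot side), column at x 55 to 89 mm. Base: x -75 to 95, y -50 to 50, 13 mm high; steel anvil on it: x -74 to 44, y -38 to 38, flat top at z = 16. Arm's underside at z = 61. White scale plate on its -y side, out to 62 mm, top at z = 104
- gauge_foot: the gauge's steel foot, a flat disc of 32 mm diameter, 7 mm thick, on a 16 mm spindle along the gauge's axis, above the anvil; it does not turn and is driven by the knob alone. Origin at the centre of its lower face
- foot_face (a point): centre of the foot's lower face; its height over the anvil is the gap, 30.2 mm less 4 mm per rad of the knob: 23 mm at the mark
- set_knob (a joint): the knob's angle, 0 to 2.2 rad, growing clockwise seen from above, which lowers the foot; found between 0.4 and 0.9; the long mark is at 1.80 (within 0.12 is on the mark). About 0.1 N m to turn; stays where it is left; the tightened lock ring holds it
- knob_grip (a point): on the knob's axis, at half of the height of its grip: a ribbed black cylinder of 44 mm diameter from z = 109 to 145 mm over the table, with a 56 mm disc under it (z 105 to 109)
- pointer_tip (a point): tip of the pointer that turns with the knob, 54 mm from the axis, just above the scale plate
- set_mark (a point): outer end of the long mark on the scale plate, 58 mm from the axis; a small steel tab is clipped to the rim there
- lock_ring (a joint): angle of the lock ring, 0 to 1.35 rad, growing clockwise seen from above; found slack between 0 and 0.25, hard stop at 1.35 where it is tight (above 1.20 counts as tight). Takes 2 to 3 N at the lever's grip, 4 N or more over the last 0.2 rad, where it clamps the knob; stays where it is left
- lever_grip (a point): the lock ring's lever grip: an upright black cylinder of 17 mm diameter, z = 90 to 124 mm over the table, at the end of a 9 mm bar (its axis at z = 93.5 mm) that runs to the ring, 80 mm from the gauge's axis; it moves on a circle about that axis, from the front of the gauge round to its left. This point is on the cylinder's axis at z = 112 mm
- blank_a_mid (a point): one of two planed hardwood blanks for stone stands, 150 long (body x) x 50 wide (body y), standing flat, pencilled centre lines on its top, 0.13 kg. The two look alike: one is 20 mm thick, the other 26 mm, and it is not told which; one lies in front of the chest on the robot's right (the one to check, y below 0), the other waits far back on the left (y about 0.33; leave it). This point is on the blank's centre, 11 mm above its underside; x along its length
- blank_b_mid (a point): the same for the other blank
- blank_a: the same blank, its origin at the centre of its underside
- blank_b: the other blank, its origin at the centre of its underside
- good_tray: low tray of pale wood for blanks that pass, fixed, 206 (x) x 138 (y) x 28 mm high, walls and floor 7 mm thick. Origin at the centre of its underside
- rework_box: open cardboard box for blanks that fail, fixed, 206 (x) x 138 (y) x 60 mm high, walls and floor 4 mm thick, rim 6 mm wide. Origin at the centre of its underside
- pencil: bystander: green pencil on the table in front of the gauge, 124 mm long, 7 mm thick
- loupe: bystander: reading lens, 133 mm long, between the gauge and the jar
- blower: bystander: dark red rubber blower, 110 x 49 x 44 mm, on the right edge
There are look-alikes about, which are no part of the job. Leave any yellow look-alike of the blank_b alone.

How it is judged:
By the outcome, as a careful person would: the job done as asked, in the order asked, and still so for the second after the job is handed in, with the robot touching nothing.
It also fails if it takes over 70 s, if anything falls off the work surface, if the arm or the gripper's body presses on something with over 40 N, if the wrist force passes 120 N, or if a joint passes its speed limit or range.

ROBOT

A 7-joint arm with a two-finger parallel gripper is mounted at the origin on a cart in front of the work surface, level with it; the furniture and walls round the work are solid. World frame = base frame: x ahead of the robot, y to its left, z up, the work surface at z = 0. Lengths are in mm, angles in rad, forces in N, time in s.
With the tool pointing down it reaches from about 400 to 875 mm from the base axis. Payload 4.4 kg.
Tool frame: the origin (TCP) lies on the centre line of the jaws, within the pads' length; the fingertips stand 25 mm ahead of it and the grasp point (between the pads) lies 6 mm ahead of it (ctrl.finger_overhang is the distance from the TCP to the fingertips, in mm); z points along the fingers, y is the line along which they close (so a half turn about z gives the same grasp; the last joint's range is limited). The gripper opens to 85 mm and grips with 20 to 120 N. Pads are 22 mm wide; open, the fingers measure 114 mm over their backs; the gripper's body (76 mm by 85 mm) begins 54 mm behind the grasp point. The pads swing forward as they close: fully open they stand 13 mm farther back than shut.
Start: joints at [-1.172, 0.628, 0.038, 1.517, -0.027, 0.996, -0.02], TCP at [291.339, 581.067, 256.313] pointing down, gripper open.
Joint ranges: [-3.06, 3.06], [-0.37, 2.12], [-1.25, 1.32], [0.18, 2.47], [-1.1, 4.24], [0.23, 1.98], [-2.94, 2.94]. Speed limits (rad/s): [2.57, 2.57, 3.14, 3.14, 3.14, 3.14, 3.14].

INTERFACE

Orientations are given as [roll, pitch, yaw] about the fixed x, y, z axes, in that order (R = Rz(yaw) Ry(pitch) Rx(roll)).
In Python, from cell import ctrl gives the robot as it stands. The module is installed in compiled form; this text tells all that it offers.
- The arm moves only by the tool play_rows, never from a script. Its argument "targets" is a list of rows, each a list of 5 numbers: the closure, from 0 (fully open) to 1 (shut), then the shift along the tool's x, y, z in cm, then the turn about the tool's z in degrees. In form: [[gripper, dx, dy, dz, spin], ...]. A call has 1 to 10 rows; each row is the pose to reach, as a shift and turn from the pose commanded when the call began, along the tool's axes at that moment; what a row does not reach only later rows make up. A row lasts 1/10 s, in which the tool goes at most 50 mm and 8.59 degrees, less where a joint would pass 70% of its speed; a pose out of reach is approached as far as the arm can. A call with a gripper value outside its range is refused whole. The fingers move at their own pace and stop on an object; the grip force is fixed at half the most. Time passes only in rows, so rows that repeat a pose let the fingers close. It gives the time, the measured TCP pose, the force, the opening and the grip force at its end, in the units of the state.
- ctrl.read_state(): the state, without advancing time (a new reading comes with each control period).
- ctrl.get_image(name): name is "scene" or "top" or "wrist"; returns (picture, depth): 400x640x3 uint8, red, green, blue; 400x640 float32, mm along the optical axis (not along the pixel's ray), 0 where there is no reading.
- ctrl.calibration(name): a dict with "vfov" (degrees; the focal length in pixels is half the picture's height over the tangent of half this angle, whatever the lens; pixels are square), "cx", "cy" (the principal point, pixels), "k1" (the pictures are not rectified: a ray, as slopes to the right and down, at radius r is drawn at 1 + k1 r^2 times it, then the intrinsics apply), "extrinsics" (4x4, takes a point from camera to world coordinates); the wrist camera has in their place "mount" (4x4, takes a point from camera to tool coordinates, whose origin is the TCP and whose axes are the flange's). Camera axes: x right, y down, z forward; pixel columns grow to the right and rows downward; lengths in mm; the calibration is good to about 2 mm. A picture is of the moment at which its call begins: read the wrist's pose just before it. calibration takes no time and is no camera call.
- ctrl.finish_job(): hands the job in; it is judged then, once.
Trained networks look in the newest picture that a camera, given by its name, has taken for a name from the list of things; names that differ only in an ending like _2 or _b are one class to them, and where a whole thing is asked for, a point or a joint stands for the part that bears it (a point fixed in the world has none). Each returns a list of dicts, best first, with "confidence" (0 to 1); they miss things now and then, are a little off and sometimes report something else, mostly with a low value. They report only what shows in the picture. A call takes as long as a camera call. They do not tell look-alikes from the thing itself.
- ctrl.search_frame(camera, name): "bbox" ([left, top, right, bottom] in pixels, round what is visible of it).
- ctrl.trace(camera, name): "pixels" (400x640 bool, what is visible of it) and "bbox" ([left, top, right, bottom] in pixels, round what is visible of it).
The state is a dict: "clock": time; "qpos": joint angles; "qd": joint speeds; "tau": joint torques, N m; "eef_pos": TCP position; "tool_rot": TCP orientation; "force": force on the tool from outside, world axes, zero at the start; "torque": the same for the moment, N m; "width": finger opening in mm; "gripper_force": force on a finger pad.
Only numpy, scipy, OpenCV 4.12 (cv2) and the standard library are available. Lean on these libraries where they do the work, as an engineer would, in place of code of your own. Each camera call takes 0.05 s, during which the arm holds its last target. There are 200 camera calls.

## Working session

There is one attempt and no reset: what is moved stays moved. The work goes in short steps, Python scripts to look and compute and a tool call to move; the robot and the scene stay as the last step left them, time stands still between calls to the robot, and variables do not carry over. Pictures are saved under pics/ and viewed, at most 10 in all, crops included, and the job is handed in when it is done.

Besides the shell and the picture viewer there is one more tool, called by a JSON object that holds its "fn" and its "kwargs". play_rows: Moves the arm, as the interface text tells. Its arguments: {"type":"object","properties":{"targets":{"type":"array"}},"required":["targets"]}

```bash
mkdir -p pics; cat > h.py <<'E'
import numpy as np, cv2
from scipy.spatial.transform import Rotation as R
from cell import ctrl
def T_tool():
    s=ctrl.read_state(); T=np.eye(4); T[:3,:3]=R.from_euler('xyz',s['tool_rot']).as_matrix(); T[:3,3]=s['eef_pos']; return T
def cam(name):
    c=ctrl.calibration(name); f=200/np.tan(np.radians(c['vfov'])/2)
    E=np.array(c['extrinsics']) if 'extrinsics' in c else T_tool()@np.array(c['mount'])
    return c,f,E
def ray(c,f,u,v):
    d=np.stack([(np.asarray(u,float)-c['cx'])/f,(np.asarray(v,float)-c['cy'])/f],-1); x=d.copy()
    for _ in range(20): x=d/(1+c['k1']*(x**2).sum(-1,keepdims=True))
    return np.concatenate([x,np.ones(x.shape[:-1]+(1,))],-1)
def at_depth(C,u,v,z):
    c,f,E=C; return (ray(c,f,u,v)*np.asarray(z)[...,None])@E[:3,:3].T+E[:3,3]
def at_z(C,u,v,h):
    c,f,E=C; d=ray(c,f,u,v)@E[:3,:3].T; t=(h-E[2,3])/d[...,2]; return d*t[...,None]+E[:3,3]
def px(C,P):
    c,f,E=C; p=(np.asarray(P,float)-E[:3,3])@E[:3,:3]; s=p[...,:2]/p[...,2:]; r=(s**2).sum(-1,keepdims=True)
    return s*(1+c['k1']*r)*f+[c['cx'],c['cy']]
def snap(name):
    C=cam(name); im,d=ctrl.get_image(name); return C,im,d
def save(im,fn): cv2.imwrite('pics/'+fn,cv2.cvtColor(im,cv2.COLOR_RGB2BGR))
E
python3 - <<'E'
from h import *
s=ctrl.read_state(); print({k:np.round(v,3).tolist() for k,v in s.items()}, ctrl.finger_overhang)
for n in ['top','scene']:
    C,im,d=snap(n); save(im,n+'0.png'); np.savez(n+'0.npz',im=im,d=d)
    print(n,np.round(C[2],2).tolist(),C[1])
    for k in ['gauge','set_knob','lock_ring','lever_grip','pointer_tip','set_mark','knob_grip','blank_a','good_tray','rework_box','pencil','loupe','blower']:
        for r in ctrl.trace(n,k)[:3]:
            m=r['pixels']&(d>0); v,u=np.nonzero(m)
            if len(u)==0: continue
            P=at_depth(C,u,v,d[m]); print(k,round(r['confidence'],2),r['bbox'],np.median(P,0).round(),np.percentile(P,2,0).round(),np.percentile(P,98,0).round())
E
```

```text
{'clock': 0.0, 'qpos': [-1.172, 0.629, 0.038, 1.518, -0.027, 0.996, -0.02], 'qd': [-0.001, -0.001, -0.0, 0.001, -0.0, -0.001, -0.0], 'tau': [0.001, -56.339, 1.226, -19.344, 0.011, 0.01, 0.0], 'eef_pos': [291.066, 580.522, 255.37], 'tool_rot': [-3.14, 0.0, 2.677], 'force': [-0.17, -0.027, -0.255], 'torque': [0.045, 0.023, -0.001], 'gripper_force': 0.0, 'width': 85.258} 25.0
top [[0.02, -0.98, 0.21, 215.33], [-1.0, -0.02, 0.0, 170.17], [0.0, -0.21, -0.98, 1730.4], [0.0, 0.0, 0.0, 1.0]] 426.5265519788085
gauge 0.72 [321.2, 172.3, 357.5, 217.6] [603.  77.  22.] [529.  14.   3.] [684. 135. 147.]
gauge 0.4 [266.2, 159.3, 287.7, 193.2] [679. 329.  24.] [607. 289.  -3.] [754. 368.  34.]
set_knob 0.67 [331.3, 183.3, 349.7, 197.6] [600.  73. 141.] [584.  47. 103.] [625.  98. 151.]
lock_ring 0.61 [339.1, 201.1, 340.9, 212.6] [570.  74.  96.] [534.  70.  43.] [587.  78. 116.]
lock_ring 0.16 [373.2, 209.0, 401.6, 243.5] [ 492. -122.   19.] [ 422. -162.   -4.] [561. -79.  28.]
pointer_tip 0.44 [334.3, 186.8, 347.8, 198.3] [599.  77. 141.] [584.  54.  99.] [625.  98. 151.]
set_mark 0.85 [319.4, 174
[... 2485 characters left out ...]
    1.] [ 557. -240.   30.]
good_tray 0.27 [319.5, 265.6, 365.2, 298.9] [ 490. -131.   19.] [ 422. -169.    4.] [566. -84.  23.]
good_tray 0.16 [319.7, 205.2, 368.7, 251.4] [605.  59.  20.] [529.  11.   6.] [697. 105. 146.]
rework_box 0.95 [234.7, 185.0, 298.1, 230.6] [441. 379.  28.] [334. 283.  -0.] [542. 430.  62.]
pencil 0.63 [321.1, 264.7, 363.5, 297.2] [ 487. -131.   19.] [ 420. -168.    5.] [563. -88.  23.]
pencil 0.17 [307.7, 192.9, 344.5, 205.5] [673. 321.  24.] [608. 286.  -0.] [747. 374.  30.]
loupe 0.42 [282.4, 256.2, 294.2, 280.2] [363.  19.   4.] [339.  -9.  -4.] [405.  61.   9.]
blower 0.6 [438.0, 296.7, 457.6, 319.3] [ 674. -393.   36.] [ 653. -409.   18.] [ 712. -366.   45.]
```

```bash
python3 - <<'E'
from h import *
t=np.load('top0.npz')['im'];s=np.load('scene0.npz')['im']
a=cv2.resize(t[130:280,150:470],(800,375),interpolation=cv2.INTER_CUBIC)
b=cv2.resize(s[160:370,210:480],(800,622))[:] ; b=cv2.resize(s[160:370,210:480],(289,225))
save(a,'v1.png')
save(cv2.resize(s[160:370,210:480],(771,600),interpolation=cv2.INTER_CUBIC),'v2.png')
print(np.round(ctrl.calibration('wrist')['mount'],3).tolist(),ctrl.calibration('wrist')['vfov'])
E
```

```text
[[-0.0, -0.957, -0.29, 75.066], [1.0, -0.0, -0.0, 0.892], [0.0, -0.29, 0.957, -118.116], [0.0, 0.0, 0.0, 1.0]] 61.695010931724674
```

View pics/v1.png

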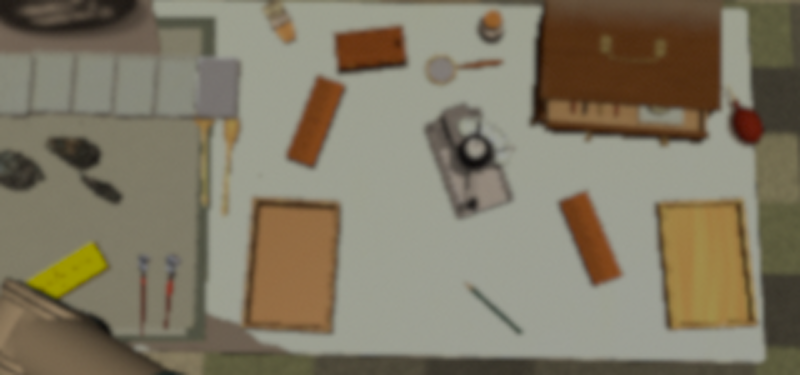

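View pics/v2.png

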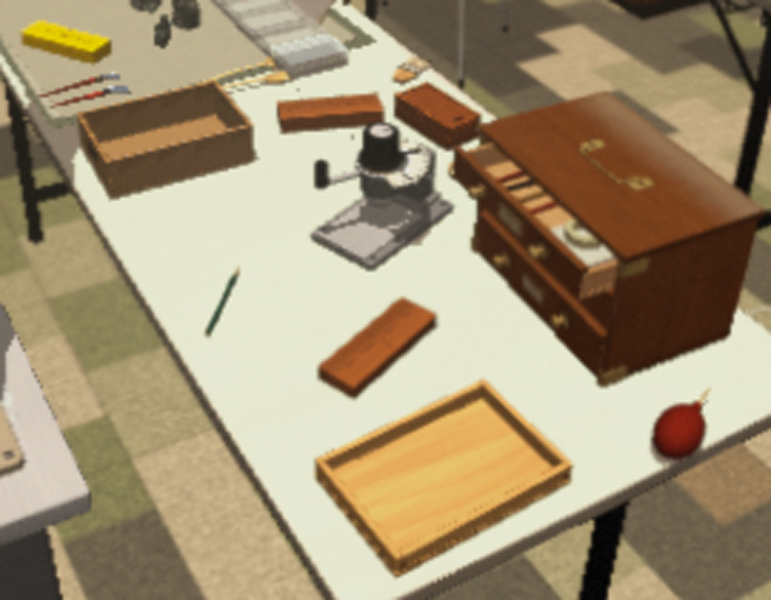

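The crops show the gauge at (468,165), with its lever to the front at (470,200). The blank to check is at (590,238) in front of the chest. The tray is at (705,265) and the box at (293,265). Three things could pass for the blank: the second blank (316,122), the yellow bar (70,270) and the brown block at the back (370,48). The one at (590,238) fits, since it is in front of the chest with y<0. Next I move above the gauge for a close look.

{"fn": "play_rows", "kwargs": {"targets": [[0,-50,-31,-8.5,85],[0,-50,-31,-8.5,85],[0,-50,-31,-8.5,85],[0,-50,-31,-8.5,85],[0,-50,-31,-8.5,85],[0,-50,-31,-8.5,85],[0,-50,-31,-8.5,85],[0,-50,-31,-8.5,85],[0,-50,-31,-8.5,85],[0,-50,-31,-8.5,85]]}}

```text
clock: 2.4
eef_pos: [551.2, 157.8, 328.5]
tool_rot: [3.141, -0.001, 1.188]
force: [0.1, -0.2, 1.2]
width: 85.7
gripper_force: 0.0
```

{"fn": "play_rows", "kwargs": {"targets": [[0,0,0,0,38],[0,0,0,0,38],[0,0,0,0,38],[0,0,0,0,38],[0,0,0,0,38],[0,0,0,0,38]]}}

```text
clock: 3.0
eef_pos: [550.4, 159.7, 327.7]
tool_rot: [3.141, 0.0, 0.53]
force: [-0.1, 0.1, 0.0]
width: 85.2
gripper_force: 0.0
```

{"fn": "play_rows", "kwargs": {"targets": [[0,0.5,5,0,0],[0,0.5,10,0,0],[0,0.5,10,0,0]]}}

```text
clock: 3.3
eef_pos: [607.7, 66.5, 328.6]
tool_rot: [3.134, 0.0, 0.521]
force: [0.4, -0.3, 0.8]
width: 85.3
gripper_force: 0.0
```

```bash
python3 - <<'E'
from h import *
C,im,d=snap('wrist'); save(im,'w1.png'); np.savez('w1.npz',im=im,d=d,E=C[2])
for k in ['set_knob','lever_grip','lock_ring','pointer_tip','set_mark','gauge']:
    for r in ctrl.search_frame('wrist',k)[:2]: print(k,round(r['confidence'],2),np.round(r['bbox']))
v,u=np.mgrid[0:400,0:640]; P=at_depth(C,u.ravel(),v.ravel(),d.ravel()); ok=d.ravel()>0
def rep(n,lo,hi,box=None):
    m=ok&(P[:,2]>lo)&(P[:,2]<hi)&(np.hypot(P[:,0]-602,P[:,1]-72)<150)
    q=P[m]; 
    if len(q): print(n,len(q),q.mean(0).round(1),cv2.minAreaRect(q[:,:2].astype(np.float32)))
rep('knobtop',141,150); rep('lever',119,128); rep('anvil',14,18.5);rep('plate',100,107)
z=P[:,2][ok]; h=np.histogram(z,bins=np.arange(-4,152,2)); print([(int(b),int(c)) for c,b in zip(*h) if c>150])
E
```

```text
set_knob 0.9 [286. 122. 343. 199.]
lever_grip 0.67 [267. 137. 340. 240.]
lock_ring 0.91 [266. 134. 342. 239.]
pointer_tip 0.89 [286. 125. 345. 196.]
set_mark 0.84 [267.  67. 372. 240.]
knobtop 2107 [620.1  57.5 145.7] ((635.3837280273438, 20.926544189453125), (84.45219421386719, 165.13490295410156), 32.20362854003906)
lever 383 [600.   43.2 123.7] ((629.53662109375, 45.0805549621582), (72.31982421875, 221.0022430419922), 57.11677551269531)
anvil 1854 [595.   77.6  15.9] ((631.953369140625, 38.936866760253906), (168.047119140625, 181.21084594726562), 20.29802131652832)
plate 2761 [637.5  50.2 105. ] ((635.4603881835938, 54.811466217041016), (107.1762924194336, 217.9962158203125), 61.14970779418945)
[(-4, 568), (-2, 40406), (0, 55030), (2, 5022), (4, 6233), (6, 1636), (8, 1003), (10, 1143), (12, 2120), (14, 1508), (16, 1407), (18, 1445), (20, 2792), (22, 621), (24, 1213), (26, 1856), (28, 757), (30, 478), (32, 443), (34, 494), (36, 480), (38, 472), (40, 461), (42, 477), (44, 427), (46, 459), (48, 465), (50, 440), (52, 457), (54, 387), (56, 237), (58, 1003), (60, 1308), (70, 163), (80, 219), (82, 788), (84, 1115), (96, 359), (98, 342), (102, 349), (104, 2258), (106, 555), (108, 551), (110, 266), (112, 173), (114, 152), (116, 182), (118, 164), (120, 171), (122, 238), (124, 261), (126, 195), (128, 157), (130, 184), (134, 228), (136, 444), (138, 3873), (140, 773), (142, 498), (144, 1953), (146, 1163), (148, 315)]
```

View pics/w1.png

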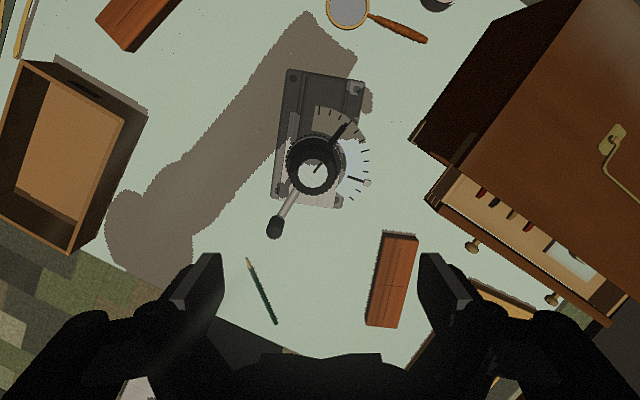

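The picture shows the knob at (315,165) and the pointer toward (345,125). The long mark with its tab is at (368,183), the lever grip at (275,228) and the pencil at (262,290). The blank, with pencilled lines, is at (390,280). I enlarge the gauge to get these exactly.

```bash
python3 - <<'E'
from h import *
D=np.load('w1.npz'); im=D['im']; d=D['d']; C=list(cam('wrist')); C[2]=D['E']
cr=im[55:245,255:440]; save(cv2.resize(cr,None,fx=3.15,fy=3.15,interpolation=cv2.INTER_CUBIC),'w1c.png')
def pts(lo,hi,x0,y0,x1,y1):
    v,u=np.mgrid[y0:y1,x0:x1]; P=at_depth(C,u.ravel(),v.ravel(),d[y0:y1,x0:x1].ravel()); return P[(P[:,2]>lo)&(P[:,2]<hi)]
k=pts(143,149,285,130,345,200); print('knob',k.mean(0),cv2.minEnclosingCircle(k[:,:2].astype(np.float32)),len(k))
l=pts(121,128,262,205,300,242); print('lever',l.mean(0),cv2.minEnclosingCircle(l[:,:2].astype(np.float32)),len(l))
b=pts(8,20,265,60,372,215); print('base',cv2.minAreaRect(b[:,:2].astype(np.float32)))
bl=pts(15,30,360,225,420,332); print('blank',np.median(bl[:,2]),cv2.minAreaRect(bl[:,:2].astype(np.float32)),len(bl))
ch=pts(60,160,400,0,640,330); print('chest min x',ch[:,0].min(),ch[ch[:,0].argmin()],'max y',ch[ch[:,1].argmax()],np.percentile(ch[:,2],[5,50,99]))
for n,(u,v,z) in dict(tip=(345,125,106),tab=(368,183,105)).items(): print(n,at_z(C,u,v,z))
E
```

```text
knob [608.68867859  75.3171126  145.87720519] ((608.46240234375, 75.11612701416016), 22.31064796447754) 1686
lever [529.0042159   77.34260559 124.04849204] ((528.4263916015625, 77.17267608642578), 8.4052095413208) 188
base ((617.7097778320312, 78.66493225097656), (169.27967834472656, 100.70330810546875), 20.267505645751953)
blank 20.474994545399284 ((492.417724609375, -119.71749114990234), (150.15081787109375, 51.07335662841797), 21.787023544311523) 3077
chest min x 611.4553822591541 [ 611.45538226 -210.57256878  155.08907448] max y [680.35647921 -22.34854939 157.12427138] [ 72.47566262 138.94824054 159.25398301]
tip [658.77343384  66.91588233 106.        ]
tab [619.08527065  14.58885499 105.        ]
```

View pics/w1c.png

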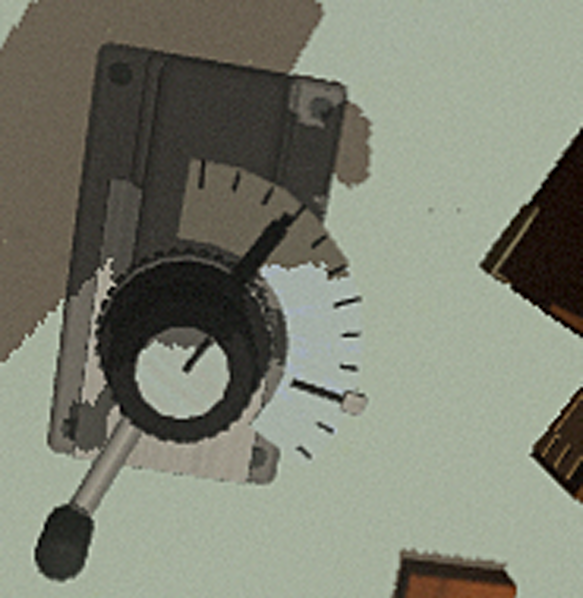

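{"fn": "play_rows", "kwargs": {"targets": [[0,0.5,-0.7,5,0],[0,0.5,-0.7,10,0],[0,0.5,-0.7,15,0],[0,0.5,-0.7,15,0],[0,0.5,-0.7,15,0]]}}

```text
clock: 4.15
eef_pos: [606.1, 84.8, 178.3]
tool_rot: [-3.142, 0.001, 0.531]
force: [1.3, -1.3, 0.4]
width: 85.5
gripper_force: 0.0
```

```bash
cat >> h.py <<'E'
def go(x,y,z,yaw=None):
    T=T_tool(); d=T[:3,:3].T@(np.array([x,y,z])-T[:3,3])/10
    a=R.from_matrix(T[:3,:3]).as_euler('xyz'); s=0 if yaw is None else (np.degrees(a[2])-yaw+180)%360-180
    print('pose',T[:3,3].round(1),np.degrees(a).round(1),'rows d cm',d.round(2),'spin',round(s,1))
E
python3 - <<'E'
from h import *
go(608.5,75.2,137); print(ctrl.read_state()['qpos'])
E
```

```text
pose [606.1  84.8 178.3] [-180.     0.    30.4] rows d cm [-0.28  0.95  4.13] spin 0
[-0.51592721  0.7308749   0.55640067  1.7141982  -0.49247905  0.84055963
 -0.77796253]
```

```bash
python3 - <<'E'
from h import *
C,im,d=snap('wrist')
v,u=np.mgrid[0:400,0:640]; P=at_depth(C,u.ravel(),v.ravel(),d.ravel())
r=np.hypot(P[:,0]-608,P[:,1]-75)
k=P[(P[:,2]>143)&(P[:,2]<149)&(r<32)]; print('knob',k.mean(0),cv2.minEnclosingCircle(k[:,:2].astype(np.float32)),len(k))
l=P[(P[:,2]>120)&(P[:,2]<128)&(np.hypot(P[:,0]-529,P[:,1]-77)<20)]; print('lever',l.mean(0),len(l))
go(608.5,75.2,137)
E
```

```text
knob [609.40644134  76.16979338 145.85153019] ((608.3836669921875, 75.53562927246094), 22.358003616333008) 5310
lever [529.92499973  78.01685704 123.59936546] 504
pose [607.4  84.5 179.9] [179.9  -0.2  30.4] rows d cm [-0.39  0.85  4.29] spin 0
```

{"fn": "play_rows", "kwargs": {"targets": [[0,-0.4,0.9,0,0],[0,-0.4,0.9,2,0],[0,-0.4,0.9,4.2,0],[0,-0.4,0.9,4.2,0],[0,-0.4,0.9,4.2,0],[0,-0.4,0.9,4.2,0]]}}

```text
clock: 4.8
eef_pos: [608.5, 74.0, 137.9]
tool_rot: [3.14, -0.003, 0.53]
force: [-0.3, -0.4, 0.4]
width: 85.5
gripper_force: 0.0
```

{"fn": "play_rows", "kwargs": {"targets": [[1,0,-0.1,0,0],[1,0,-0.1,0,0],[1,0,-0.1,0,0],[1,0,-0.1,0,0],[1,0,-0.1,0,0],[1,0,-0.1,0,0],[1,0,-0.1,0,0]]}}

```text
clock: 5.5
eef_pos: [608.1, 73.7, 137.1]
tool_rot: [3.138, -0.002, 0.529]
force: [0.3, -1.8, 4.9]
width: 42.8
gripper_force: 60.6
```

Gripped at 43 mm. I turn it 69° clockwise.

{"fn": "play_rows", "kwargs": {"targets": [[1,0,0,0,8],[1,0,0,0,16],[1,0,0,0,24],[1,0,0,0,32],[1,0,0,0,40],[1,0,0,0,48],[1,0,0,0,56],[1,0,0,0,63],[1,0,0,0,69],[1,0,0,0,69]]}}

```text
clock: 6.5
eef_pos: [608.0, 74.2, 137.1]
tool_rot: [-3.141, -0.004, -0.676]
force: [1.4, -0.7, 6.4]
width: 42.5
gripper_force: 61.7
```

{"fn": "play_rows", "kwargs": {"targets": [[1,0,0,0,0],[0,0,0,0,0],[0,0,0,0,0],[0,0,0,0,0],[0,0,0,-4,0],[0,0,0,-8,0],[0,0,0,-12,0],[0,0,0,-12,0],[0,0,0,-12,0]]}}

```text
clock: 7.4
eef_pos: [606.8, 75.6, 256.4]
tool_rot: [-3.14, -0.0, -0.674]
force: [-0.3, -0.3, -0.5]
width: 85.2
gripper_force: 0.0
```

```bash
python3 - <<'E'
from h import *
C,im,d=snap('wrist'); np.savez('w2.npz',im=im,d=d,E=C[2])
p=px(C,np.array([608.5,75.3,105])); print(p); x,y=p.astype(int); x0=max(x-85,0);y0=max(y-85,0)
print(x0,y0); save(cv2.resize(im[y0:y+85,x0:x+85],None,fx=3.5,fy=3.5,interpolation=cv2.INTER_CUBIC),'w2c.png')
go(608.5,75.2,255); print(ctrl.read_state()['qpos'])
E
```

```text
[320.44426345 183.28509807]
235 98
pose [606.1  75.9 255.2] [ 1.80e+02  1.00e-01 -3.86e+01] rows d cm [ 0.23 -0.1   0.02] spin 0
[-0.69866187  0.75538812  0.95604826  1.64844031 -0.67850271  1.10467034
 -1.79414592]
```

View pics/w2c.png

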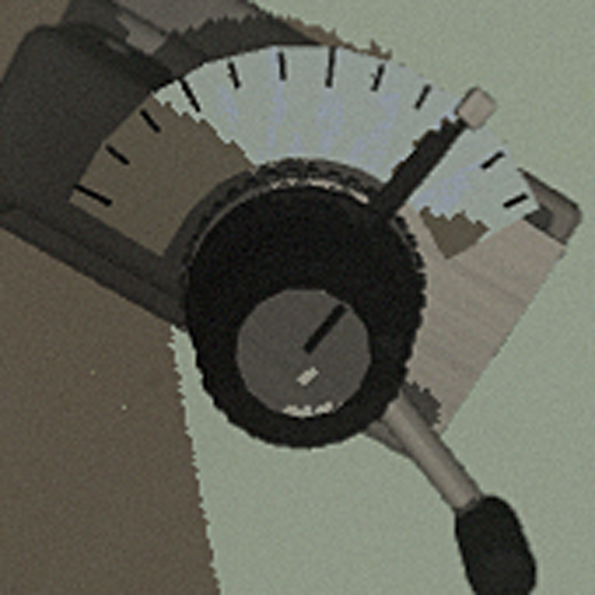

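The crop shows the pointer tip at (462,122), in line with the tab at (478,105) and covering the long mark. Seen from the axis, the two angles agree to under 0.5°. The lever comes next.

{"fn": "play_rows", "kwargs": {"targets": [[0,-3,2.3,0,-8],[0,-6.1,4.7,0,-16],[0,-6.1,4.7,0,-24],[0,-6.1,4.7,0,-32],[0,-6.1,4.7,3,-37],[0,-6.1,4.7,6,-37],[0,-6.1,4.7,8,-37],[0,-6.1,4.7,8,-37],[0,-6.1,4.7,8,-37]]}}

```text
clock: 8.35
eef_pos: [529.1, 76.5, 175.1]
tool_rot: [3.141, 0.002, -0.029]
force: [0.1, 0.4, 0.8]
width: 85.6
gripper_force: 0.0
```

```bash
python3 - <<'E'
from h import *
C,im,d=snap('wrist')
v,u=np.mgrid[0:400,0:640]; P=at_depth(C,u.ravel(),v.ravel(),d.ravel())
l=P[(P[:,2]>120)&(P[:,2]<128)&(np.hypot(P[:,0]-529,P[:,1]-77)<20)]; print('lever',l.mean(0),len(l),cv2.minEnclosingCircle(l[:,:2].astype(np.float32)) if len(l) else 0)
go(528.6,77.5,128,-1.4)
E
```

```text
lever [529.12939921  77.13685917 123.92925871] 689 ((528.2971801757812, 77.10330200195312), 8.479416847229004)
pose [529.8  76.5 175.9] [180.    0.   -1.6] rows d cm [-0.12 -0.1   4.79] spin -0.2
```

{"fn": "play_rows", "kwargs": {"targets": [[0,-0.1,-0.1,2.5,0],[0,-0.1,-0.1,4.7,0],[0,-0.1,-0.1,4.7,0],[0,-0.1,-0.1,4.7,0],[1,-0.1,-0.1,4.7,0],[1,-0.1,-0.1,4.7,0],[1,-0.1,-0.1,4.7,0],[1,-0.1,-0.1,4.7,0],[1,-0.1,-0.1,4.7,0],[1,-0.1,-0.1,4.7,0]]}}

```text
clock: 9.4
eef_pos: [528.8, 77.6, 129.3]
tool_rot: [-3.141, -0.0, -0.029]
force: [-1.5, -0.8, 5.5]
width: 14.7
gripper_force: 58.4
```

{"fn": "play_rows", "kwargs": {"targets": [[1,0,0,0,0],[1,0,0,0,0]]}}

```text
clock: 9.6
eef_pos: [528.8, 77.6, 129.3]
tool_rot: [-3.141, -0.0, -0.029]
force: [-2.2, 0.4, 5.5]
width: 14.4
gripper_force: 58.4
```

{"fn": "play_rows", "kwargs": {"targets": [[1,0.08,-1.11,0,8],[1,0.31,-2.21,0,16],[1,0.69,-3.25,0,24],[1,1.22,-4.24,0,32],[1,1.87,-5.14,0,40],[1,2.65,-5.95,0,48],[1,2.65,-5.95,0,48]]}}

```text
clock: 10.3
eef_pos: [558.8, 136.5, 129.3]
tool_rot: [-3.14, -0.004, -0.868]
force: [1.0, -0.9, 5.0]
width: 14.5
gripper_force: 60.1
```

```bash
python3 - <<'E'
from h import *
s=ctrl.read_state(); p=np.array(s['eef_pos'])[:2]-[608.5,75.3]; print(np.hypot(*p),np.degrees(np.arctan2(p[1],p[0])),s['tool_rot'],s['width'],s['force'],s['qpos'])
E
```

```text
78.81258069325634 129.10226829604824 [-3.14036822 -0.00366276 -0.8678216 ] 14.463501342241681 [ 1.0486497  -0.94106194  5.02182942] [-0.8020599   0.87993328  0.88605596  1.85963364 -0.90182531  0.86099201
 -1.89084284]
```

{"fn": "play_rows", "kwargs": {"targets": [[1,0.03,-0.7,0,5],[1,0.12,-1.39,0,10],[1,0.27,-2.07,0,15],[1,0.27,-2.07,0,15]]}}

```text
clock: 10.7
eef_pos: [574.8, 146.4, 129.3]
tool_rot: [3.141, -0.003, -1.129]
force: [-2.5, -3.1, 6.4]
width: 14.4
gripper_force: 60.3
```

```bash
python3 - <<'E'
from h import *
s=ctrl.read_state(); p=np.array(s['eef_pos'])[:2]-[608.5,75.3]; print(np.hypot(*p),np.degrees(np.arctan2(p[1],p[0])),s['tool_rot'],s['width'],s['force'])
E
```

```text
78.64200750814751 115.35393121285065 [ 3.14076640e+00 -2.58983886e-03 -1.12906508e+00] 14.438138941312522 [-2.45972569 -3.05736224  6.42748782]
```

{"fn": "play_rows", "kwargs": {"targets": [[1,0.01,-0.42,0,3],[1,0.04,-0.83,0,6],[1,0.04,-0.83,0,6]]}}

```text
clock: 11.0
eef_pos: [575.6, 145.7, 129.1]
tool_rot: [3.127, -0.001, -1.236]
force: [-17.3, -9.7, 17.6]
width: 14.4
gripper_force: 62.0
```

{"fn": "play_rows", "kwargs": {"targets": [[1,0.01,-0.42,0,3],[1,0.01,-0.42,0,3]]}}

```text
clock: 11.2
eef_pos: [576.0, 145.3, 128.9]
tool_rot: [3.119, -0.001, -1.29]
force: [-26.6, -11.9, 24.4]
width: 14.9
gripper_force: 63.1
```

```bash
python3 - <<'E'
from h import *
s=ctrl.read_state(); p=np.array(s['eef_pos'])[:2]-[608.5,75.3]; print(np.hypot(*p),np.degrees(np.arctan2(p[1],p[0])),s['tool_rot'],s['width'],s['force'])
E
```

```text
77.20002078168733 114.91009351084692 [ 3.11932012e+00 -6.28311787e-04 -1.29003766e+00] 14.850848355133325 [-26.59824565 -11.91237493  24.41434384]
```

{"fn": "play_rows", "kwargs": {"targets": [[1,0,0.9,0,0],[1,0,0.9,0,0]]}}

```text
clock: 11.4
eef_pos: [575.3, 145.2, 129.1]
tool_rot: [3.137, -0.005, -1.288]
force: [-5.0, -7.9, 5.9]
width: 14.8
gripper_force: 60.9
```

{"fn": "play_rows", "kwargs": {"targets": [[0.5,0,0.1,0,0],[0.5,0,0.1,0,0],[0.5,0,0.1,0,0],[0.5,0,0.1,-4,0],[0.3,0,0.1,-8,0],[0.3,0,0.1,-12,0],[0.3,0,0.1,-12,0],[0.3,0,0.1,-12,0]]}}

```text
clock: 12.2
eef_pos: [576.9, 150.2, 249.4]
tool_rot: [-3.14, 0.001, -1.284]
force: [0.1, 0.3, -1.1]
width: 60.1
gripper_force: 0.0
```

```bash
python3 - <<'E'
from h import *
C,im,d=snap('wrist')
p=px(C,np.array([608.5,75.3,105])); print(p); x,y=p.astype(int); x0=max(x-110,0);y0=max(y-85,0)
save(cv2.resize(im[y0:y+85,x0:x+110],None,fx=3.2,fy=3.2,interpolation=cv2.INTER_CUBIC),'w3c.png'); print(x0,y0)
v,u=np.mgrid[0:400,0:640]; P=at_depth(C,u.ravel(),v.ravel(),d.ravel())
l=P[(P[:,2]>121)&(P[:,2]<127)&(np.hypot(P[:,0]-575,P[:,1]-147)<25)]; c=l.mean(0)[:2]-[608.5,75.3]; print('lever',l.mean(0),len(l),np.degrees(np.arctan2(c[1],c[0])),np.hypot(*c))
go(0,0,0); print(ctrl.read_state()['qpos'])
E
```

```text
[308.24049368  83.05247627]
198 0
lever [574.27843228 146.87002974 124.06973541] 355 115.55502837375413 79.33085688905285
pose [576.1 150.3 248.2] [ 1.80e+02  1.00e-01 -7.36e+01] rows d cm [-1.85 59.5  24.86] spin 0
[-0.90147502  0.81843395  1.11561365  1.70200112 -0.80165816  1.15211867
 -2.40876499]
```

View pics/w3c.png

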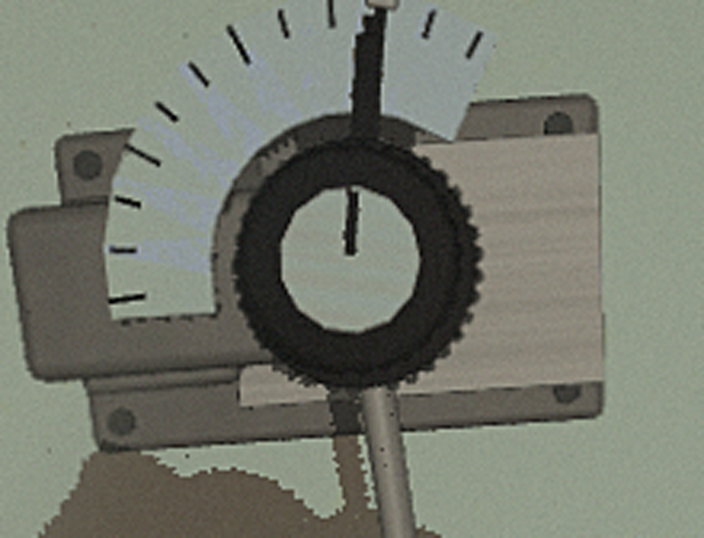

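The pointer is still on the tab mark, at (378,5) in the crop. The lever is at its stop, having turned 63°, where the force jumped. Now I move to the blank, turning the tool so the camera side faces away from the gauge.

{"fn": "play_rows", "kwargs": {"targets": [[0,4,3.5,0,-8.5],[0,8,7,0,-17],[0,12,10.5,0,-25],[0,16,14,0,-34],[0,20,17.5,0,-42],[0,24,20.8,0,-51],[0,24,20.8,0,-59],[0,24,20.8,0,-68],[0,24,20.8,0,-76],[0,24,20.8,0,-85]]}}

```text
clock: 13.25
eef_pos: [443.8, -138.9, 247.6]
tool_rot: [-3.14, 0.002, 0.197]
force: [0.3, -0.8, -0.5]
width: 85.4
gripper_force: 0.0
```

{"fn": "play_rows", "kwargs": {"targets": [[0,0,0,0,-8.5],[0,0,0,0,-17],[0,0,0,0,-25],[0,0,0,0,-34],[0,0,0,0,-42],[0,0,0,0,-51],[0,0,0,0,-59],[0,0,0,0,-68],[0,0,0,0,-76],[0,0,0,0,-85]]}}

```text
clock: 14.25
eef_pos: [443.8, -138.6, 247.5]
tool_rot: [-3.139, -0.001, 1.675]
force: [0.4, 0.4, 0.1]
width: 85.4
gripper_force: 0.0
```

{"fn": "play_rows", "kwargs": {"targets": [[0,0,0,0,-8.5],[0,0,0,0,-17],[0,0,0,0,-25],[0,0,0,0,-34],[0,0,0,0,-42],[0,0,0,0,-51],[0,0,0,0,-59],[0,0,0,0,-68],[0,0,0,0,-76],[0,0,0,0,-85]]}}

```text
clock: 15.25
eef_pos: [443.8, -138.6, 247.5]
tool_rot: [3.14, -0.003, -3.132]
force: [-0.3, -0.7, 0.1]
width: 85.3
gripper_force: 0.0
```

```bash
python3 - <<'E'
from h import *
go(444.2,-139,120,201.8); print(ctrl.read_state()['qpos'])
C,im,d=snap('wrist')
v,u=np.mgrid[0:400,0:640]; P=at_depth(C,u.ravel(),v.ravel(),d.ravel())
l=P[(P[:,2]>14)&(P[:,2]<32)&(np.hypot(P[:,0]-492,P[:,1]+120)<90)]; print(len(l),l.mean(0),np.median(l[:,2]),cv2.minAreaRect(l[:,:2].astype(np.float32)))
t=ctrl.trace('top','good_tray') if 0 else None
E
```

```text
pose [ 443.8 -138.6  247.5] [ 179.9   -0.2 -179.4] rows d cm [-0.08 -0.06 12.75] spin -21.2
[ 0.33523561  0.3831204  -0.12462447  2.02006095  0.0670117   0.74522814
  1.75060399]
5910 [ 487.92464936 -121.57808026   20.51073226] 20.54500366966812 ((492.6476745605469, -120.09477233886719), (150.53041076660156, 50.166961669921875), 21.866905212402344)
```

{"fn": "play_rows", "kwargs": {"targets": [[0,-0.1,0,4,-8],[0,-0.1,0,8,-16],[0,-0.1,0,12,-21.2],[0,-0.1,0,16,-21.2],[0,-0.1,0,19,-21.2],[0,-0.1,0,21,-21.2],[0,-0.1,0,22,-21.2],[0,-0.1,0,22,-21.2],[0,-0.1,0,22,-21.2]]}}

```text
clock: 16.2
eef_pos: [445.0, -139.0, 28.4]
tool_rot: [3.14, -0.001, -2.77]
force: [-0.6, -0.4, 0.0]
width: 85.8
gripper_force: 0.0
```

```bash
python3 - <<'E'
from h import *
go(444.2,-139.3,27,201.8); print(ctrl.read_state()['force'])
E
```

```text
pose [ 445.  -139.    28.4] [ 179.9   -0.  -158.7] rows d cm [0.09 0.01 0.14] spin -0.5
[-0.64448371 -0.36624962  0.01252863]
```

{"fn": "play_rows", "kwargs": {"targets": [[1,0,0,0,-0.5],[1,0,0,0,-0.5],[1,0,0,0,-0.5],[1,0,0,0,-0.5],[1,0,0,0,-0.5],[1,0,0,0,-0.5],[1,0,0,0,-0.5]]}}

```text
clock: 16.9
eef_pos: [446.0, -139.5, 29.8]
tool_rot: [-3.14, 0.001, -2.761]
force: [-1.1, 0.2, 6.3]
width: 48.6
gripper_force: 62.2
```

```bash
python3 - <<'E'
from h import *
import numpy as np
g=np.radians(20.3)
def G(x,y=0): return 608.5+x*np.cos(g)-y*np.sin(g),75.3+x*np.sin(g)+y*np.cos(g)
s=ctrl.read_state(); print(s['force'],s['width'])
# tool at blank-local offset from current pose
b=np.radians(21.8); o=np.array(s['eef_pos'])[:2]-[492.5,-120]; print('grip in blank', o@[np.cos(b),np.sin(b)], o@[-np.sin(b),np.cos(b)])
go(s['eef_pos'][0],s['eef_pos'][1],128,200.3); z=s['eef_pos'][2]
go(*G(-230),128,200.3); go(*G(-230),z+17.5,200.3)
E
```

```text
[-1.06577153  0.18283409  6.26980113] 48.61625174753695
grip in blank -50.444232654135405 -0.8057034601853984
pose [ 446.  -139.5   29.8] [-1.799e+02  1.000e-01 -1.582e+02] rows d cm [-0.01 -0.01 -9.82] spin 1.5
pose [ 446.  -139.5   29.8] [-1.799e+02  1.000e-01 -1.582e+02] rows d cm [-0.09 14.5  -9.84] spin 1.5
pose [ 446.  -139.5   29.8] [-1.799e+02  1.000e-01 -1.582e+02] rows d cm [-0.08 14.51 -1.77] spin 1.5
```

{"fn": "play_rows", "kwargs": {"targets": [[1,0,0,-3,-0.5],[1,0,0,-6,-0.5],[1,0,0,-9,1.5],[1,0,0,-9,1.5],[1,-1.5,4,-9,1.5],[1,-3,8,-9,1.5],[1,-4.6,12,-9,1.5],[1,-4.6,14.4,-9,1.5],[1,-4.6,14.4,-9,1.5],[1,-4.6,14.4,-9,1.5]]}}

```text
clock: 17.9
eef_pos: [434.0, 11.5, 118.4]
tool_rot: [-3.141, -0.001, -2.785]
force: [-0.6, -0.7, -1.1]
width: 48.4
gripper_force: 63.1
```

```bash
cat >> h.py <<'E'
g=np.radians(20.3)
def G(x,y=0): return 608.5+x*np.cos(g)-y*np.sin(g),75.3+x*np.sin(g)+y*np.cos(g)
E
python3 - <<'E'
from h import *
s=ctrl.read_state(); print(s['force'],s['width'])
C,im,d=snap('wrist'); save(im,'w4.png')
C2,im2,d2=snap('scene'); save(im2,'s4.png')
for n,(C_,d_) in dict(scene=(C2,d2),wrist=(C,d)).items():
  for r in ctrl.trace(n,'blank_a')[:4]:
    m=r['pixels']&(d_>0); v,u=np.nonzero(m); P=at_depth(C_,u,v,d_[m]); q=P[P[:,2]>np.percentile(P[:,2],40)]
    print(n,r['confidence'],np.median(P,0).round(1),cv2.minAreaRect(q[:,:2].astype(np.float32)))
go(*G(-185),47.5,200.3)
E
```

```text
[-0.57214954 -0.74281799 -1.10306013] 48.418958336083136
scene 0.73 [482.9  15.3 107.2] ((482.4751281738281, 25.15936851501465), (152.41798400878906, 51.32722091674805), 18.911958694458008)
scene 0.67 [700.8 311.8  25.1] ((646.0421142578125, 236.96888732910156), (271.80377197265625, 105.41241455078125), 54.742610931396484)
scene 0.5 [410.  714.9  24.3] ((411.6043395996094, 729.255126953125), (60.05137634277344, 155.17286682128906), 33.034881591796875)
wrist 0.7 [435.4  14.1 108.9] ((443.264892578125, 16.25390625), (70.59359741210938, 49.039649963378906), 19.961633682250977)
wrist 0.7 [372.1  31.4   6.2] ((376.45257568359375, 36.03424072265625), (117.52668762207031, 6.458063125610352), 48.74040985107422)
pose [434.7  10.1 118.6] [-180.    -0.  -159.8] rows d cm [-0.06  0.09  7.11] spin -0.1
```

View pics/w4.png

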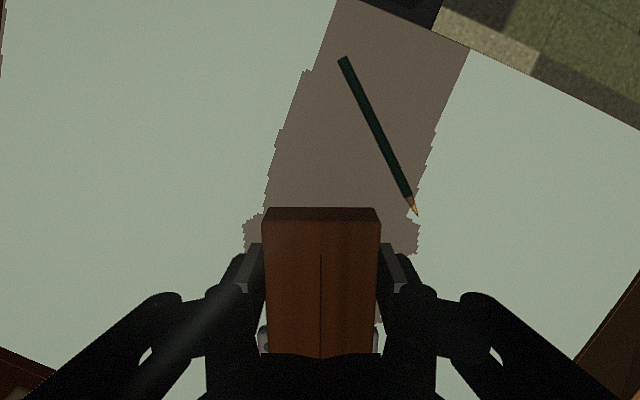

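The picture shows the blank held level, with the grip end at (320,280) and the pencil clear of it. I descend in front of the anvil.

{"fn": "play_rows", "kwargs": {"targets": [[1,0,0.1,3,0],[1,0,0.1,5.5,0],[1,0,0.1,7.1,0],[1,0,0.1,7.1,0],[1,0,0.1,7.1,0]]}}

```text
clock: 18.6
eef_pos: [434.3, 11.7, 47.8]
tool_rot: [3.141, -0.0, -2.788]
force: [0.0, 0.0, -2.3]
width: 48.5
gripper_force: 63.2
```

```bash
python3 - <<'E'
from h import *
print(ctrl.read_state()['force']); go(*G(-150),47.2,200.3)
E
```

```text
[ 0.02161587  0.03114046 -2.31350594]
pose [434.3  11.7  47.8] [ 180.    -0.  -159.7] rows d cm [-3.54 -0.08  0.06] spin -0.0
```

{"fn": "play_rows", "kwargs": {"targets": [[1,-1.2,-0.1,0.05,0],[1,-2.4,-0.1,0.05,0],[1,-3.5,-0.1,0.05,0],[1,-4.5,-0.1,0.05,0],[1,-5.2,-0.1,0.05,0],[1,-5.2,-0.1,0.05,0]]}}

```text
clock: 19.2
eef_pos: [484.6, 29.9, 47.5]
tool_rot: [3.141, 0.002, -2.787]
force: [0.3, -0.6, -1.9]
width: 48.5
gripper_force: 63.2
```

{"fn": "play_rows", "kwargs": {"targets": [[1,-0.8,0,0,0],[1,-1.6,0,0,0],[1,-2.4,0,0,0],[1,-3.2,0,0,0],[1,-3.5,0,0,0],[1,-3.5,0,0,0],[1,-3.5,0,0,0]]}}

```text
clock: 19.9
eef_pos: [515.8, 41.5, 47.2]
tool_rot: [-3.142, -0.001, -2.786]
force: [0.1, 0.4, -1.1]
width: 48.3
gripper_force: 63.2
```

```bash
python3 - <<'E'
from h import *
s=ctrl.read_state(); p=np.array(s['eef_pos'])[:2]-[608.5,75.3]; print('front end local x',p@[np.cos(g),np.sin(g)]+125.4,'y',p@[-np.sin(g),np.cos(g)],s['eef_pos'],s['force'])
C,im,d=snap('scene'); x0,y0=295,180; save(cv2.resize(im[y0:y0+100,x0:x0+130],None,fx=6,fy=6,interpolation=cv2.INTER_CUBIC),'s5.png')
C,im,d=snap('top')
for k in ['good_tray','rework_box']:
  for n in ['top']:
    for r in ctrl.trace(n,k)[:2]:
        m=r['pixels']&(d>0); v,u=np.nonzero(m); P=at_depth(C,u,v,d[m]); print(k,r['confidence'],cv2.minAreaRect(P[:,:2].astype(np.float32)))
E
```

```text
front end local x 26.67179046822268 y 0.4319610776570338 [515.75404205  41.45279581  47.1587768 ] [ 0.13083133  0.40570483 -1.11770312]
good_tray 0.71 ((388.2735595703125, -288.1110534667969), (163.45834350585938, 342.4795837402344), 42.79729080200195)
rework_box 0.91 ((440.4169616699219, 357.14312744140625), (154.3841094970703, 223.49649047851562), 83.64192962646484)
```

View pics/s5.png

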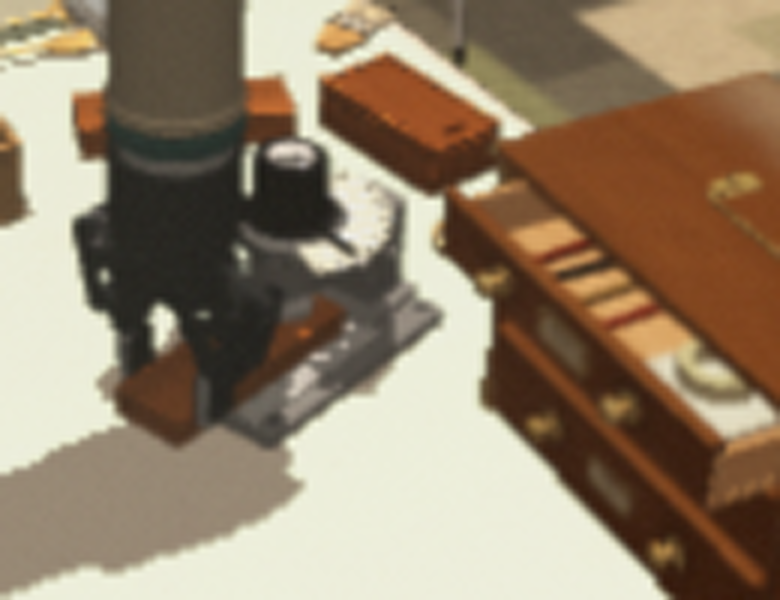

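The blank's front end reached x=+26.7 mm, past the foot's far edge at +16, with no force. It can be seen lying under the foot, so it passes and goes in the tray. I back it out.

{"fn": "play_rows", "kwargs": {"targets": [[1,1.5,0,0,0],[1,3.5,0,0,0],[1,5.5,0,0,0],[1,7.5,0,0,0],[1,8.8,0,0,0],[1,8.8,0,0,0],[1,8.8,0,-3,0],[1,8.8,0,-6,0],[1,8.8,0,-8,0],[1,8.8,0,-8,0]]}}

```text
clock: 21.1
eef_pos: [436.2, 11.6, 129.5]
tool_rot: [-3.141, 0.006, -2.787]
force: [0.6, 0.1, -2.5]
width: 48.3
gripper_force: 63.3
```

```bash
python3 - <<'E'
from h import *
for n in ['top','scene']:
    D=np.load(n+'0.npz'); C=cam(n); d=D['d']; v,u=np.mgrid[0:400,0:640]; P=at_depth(C,u.ravel(),v.ravel(),d.ravel())
    ok=(d.ravel()>0)&(P[:,0]>330)&(P[:,0]<580)&(P[:,1]>-400)&(P[:,1]<-220)
    q=P[ok&(P[:,2]>19)&(P[:,2]<36)]; print(n,len(q),cv2.minAreaRect(q[:,:2].astype(np.float32)))
    f=P[ok&(P[:,2]>4)&(P[:,2]<14)]; print(np.median(f,0))
go(434.5,10.8,120,200.3); print(ctrl.read_state()['qpos'])
E
```

```text
top 325 ((453.63079833984375, -308.00927734375), (206.6322784423828, 140.9720458984375), 2.9191854000091553)
[ 451.77190197 -309.33162676    7.70846354]
scene 824 ((454.66192626953125, -309.03515625), (210.2321014404297, 141.4358673095703), 4.174464225769043)
[ 455.41038119 -307.90025671    7.55075807]
pose [436.2  11.6 129.5] [-180.     0.3 -159.7] rows d cm [ 0.2  -0.02  0.95] spin 0.0
[ 0.28752709  0.60704555 -0.54411508  2.20486204  0.67659076  0.49016221
  1.13706805]
```

{"fn": "play_rows", "kwargs": {"targets": [[1,2,-4,0,2],[1,4,-8,0,4],[1,6,-12,0,8],[1,8,-16,0,12],[1,10,-20,0,16.8],[1,12,-24.5,0,16.8],[1,14.3,-29.2,0,16.8],[1,14.3,-29.2,0,16.8],[1,14.3,-29.2,0,16.8],[1,14.3,-29.2,0,16.8]]}}

```text
clock: 22.1
eef_pos: [401.4, -311.1, 126.7]
tool_rot: [3.14, -0.0, -3.078]
force: [0.1, -0.3, -0.9]
width: 48.1
gripper_force: 63.2
```

```bash
python3 - <<'E'
from h import *
go(403.7,-311.6,39,183.5)
E
```

```text
pose [ 401.4 -311.1  126.7] [ 179.9   -0.  -176.4] rows d cm [-0.23 -0.08  8.77] spin 0.1
```

{"fn": "play_rows", "kwargs": {"targets": [[1,-0.2,-0.1,3,0],[1,-0.2,-0.1,6,0],[1,-0.2,-0.1,8,0],[1,-0.2,-0.1,8.8,0],[1,-0.2,-0.1,8.9,0],[1,-0.2,-0.1,8.9,0],[1,-0.2,-0.1,8.9,0]]}}

```text
clock: 22.8
eef_pos: [404.0, -313.4, 39.3]
tool_rot: [-3.141, 0.001, -3.079]
force: [0.0, 0.5, -1.6]
width: 48.7
gripper_force: 63.2
```

{"fn": "play_rows", "kwargs": {"targets": [[1,0,0,0.2,0],[1,0,0,0.2,0]]}}

```text
clock: 23.0
eef_pos: [403.7, -313.8, 36.9]
tool_rot: [-3.141, 0.001, -3.08]
force: [0.4, -0.3, 0.8]
width: 48.8
gripper_force: 63.5
```

{"fn": "play_rows", "kwargs": {"targets": [[0.3,0,0,0,0],[0.2,0,0,0,0],[0.2,0,0,0,0],[0.2,0,0,0,0],[0.2,0,0,-3,0],[0.2,0,0,-7,0],[0.2,0,0,-12,0],[0.2,0,0,-16,0],[0.2,0,0,-16,0],[0.2,0,0,-16,0]]}}

```text
clock: 24.0
eef_pos: [403.2, -313.9, 197.0]
tool_rot: [-3.14, 0.001, -3.08]
force: [0.3, 0.3, -1.0]
width: 68.6
gripper_force: 0.0
```

```bash
python3 - <<'E'
from h import *
s=ctrl.read_state(); print(s['eef_pos'],s['width'],s['force'])
C,im,d=snap('scene')
a=cv2.resize(im[170:375,225:475],(732,600),interpolation=cv2.INTER_CUBIC); save(a,'end.png')
C,im,d=snap('wrist')
v,u=np.mgrid[0:400,0:640]; P=at_depth(C,u.ravel(),v.ravel(),d.ravel())
l=P[(P[:,2]>22)&(P[:,2]<34)&(np.abs(P[:,0]-454)<85)&(np.abs(P[:,1]+309)<50)]; print(len(l),np.percentile(l[:,2],[5,50,95]),cv2.minAreaRect(l[:,:2].astype(np.float32)))
E
```

```text
[ 403.1649898  -313.8577976   197.04894969] 68.62163344189207 [ 0.32173047  0.34566463 -1.03646877]
7984 [26.32497099 27.56465819 28.68854787] ((453.30767822265625, -309.67767333984375), (149.60391235351562, 50.363304138183594), 3.1484692096710205)
```

View pics/end.png

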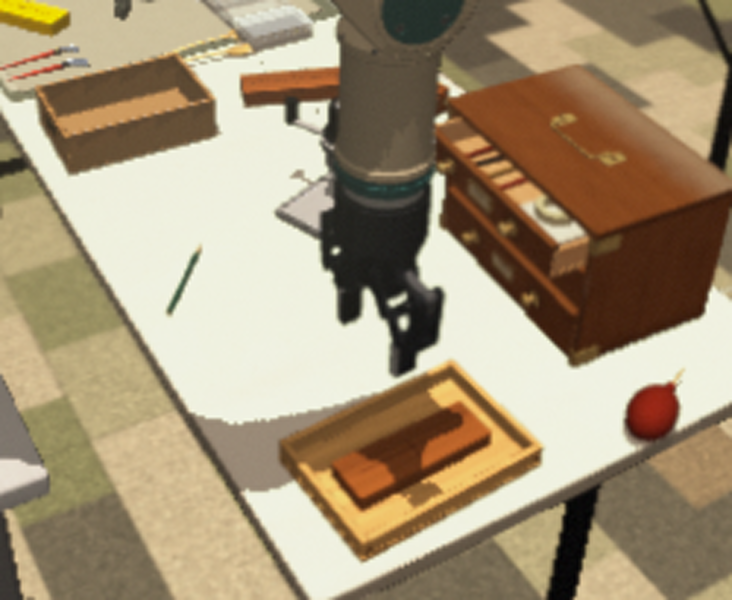

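The blank lies flat in the tray, at (410,455), with its top at 27.5 mm. The pencil, blower and second blank are where they were.

```bash
python3 -c "
from cell import ctrl
print(ctrl.finish_job())"
```

```text
the job is handed in; nothing more can be done
None
```

The job is done and handed in after about 24 s of robot time: the knob is set on the tab mark, the lock ring is tight at its stop, and the blank slid in past the foot's far edge without force, so it lies flat in the wooden tray.

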